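Clear, load and balance the bench shaker

ROBOT

A 6-joint arm with a two-finger parallel gripper is mounted at the origin on a cart in front of the work surface, level with it; the furniture and walls round the work are solid. World frame = base frame: x ahead of the robot, y to its left, z up, the work surface at z = 0. Lengths are in m, angles in rad, forces in N, time in s.
With the tool pointing down it reaches from about 0.15 to 0.775 m from the base axis. Payload 6.1 kg.
Tool frame: the origin (TCP) lies midway between the tips of the shut fingers; the grasp point (between the pads) lies 19 mm behind it (manip.grip_point_offset is the distance from the TCP to the grasp point, in m); z points along the fingers, y is the line along which they close (so a half turn about z gives the same grasp; the last joint's range is limited). The gripper opens to 85 mm and grips with 20 to 120 N. Pads are 22 mm wide; open, the fingers measure 114 mm over their backs; the gripper's body (76 mm by 85 mm) begins 54 mm behind the grasp point. The pads swing forward as they close: fully open they stand 13 mm farther back than shut.
Start: joints at [-1.199, 0.126, -0.04, 1.405, 0, 1.571], TCP at [0.191, -0.489, 0.231] pointing down, gripper open.
Joint ranges: [-2.72, 2.72], [-0.95, 1.95], [-1.27, 1.35], [-1.78, 2.02], [-1.46, 1.47], [-3.14, 3.14]. Speed limits (rad/s): [2.39, 2.39, 3.01, 3.14, 3.14, 3.14].

INTERFACE

Orientations are given as a unit quaternion [x, y, z, w].
In Python, from rig import manip, viewer gives the robot as it stands.
- The arm moves only by the tool apply_moves, never from a script. Its argument "deltas" is one flat list of numbers, 5 for each row, row after row: the opening, from -1 (shut) to 1 (fully open), then the shift along the tool's x, y, z in cm, then the turn about the tool's z in degrees. A call has 1 to 12 rows; each row shifts and turns the commanded pose from where the row before left it, along the tool's axes as they then stand; what a row does not reach is not made up. A row lasts 1/8 s, in which the tool goes at most 62.5 mm and 10.7 degrees, less where a joint would pass 70% of its speed; a pose out of reach is approached as far as the arm can. A call with a gripper value outside its range is refused whole. The fingers move at their own pace and stop on an object; the grip force is fixed at half the most. Time passes only in rows, so rows that do not move let the fingers close. It gives the time, the measured TCP pose, the force, the opening and the grip force at its end, in the units of the state.
- manip.observe(): the state, without advancing time (a new reading comes with each control period).
- viewer.read_camera(name): name is "side" or "top"; returns (picture, depth): 384x512x3 uint8, red, green, blue; 384x512 float32, m along the optical axis (not along the pixel's ray), 0 where there is no reading.
- viewer.camera_info(name): a dict with "vfov" (degrees; the focal length in pixels is half the picture's height over the tangent of half this angle, whatever the lens; pixels are square), "cx", "cy" (the principal point, pixels), "camera_from_world" (4x4, takes a point from world to camera coordinates). Camera axes: x right, y down, z forward; pixel columns grow to the right and rows downward; lengths in m; the calibration is good to about 2 mm. A picture is of the moment at which its call begins. camera_info takes no time and is no camera call.
- manip.job_done(): hands the job in; it is judged then, once.
The state is a dict: "time_s": time; "joint_positions": joint angles; "qd": joint speeds; "effort": joint torques, N m; "tcp_pos": TCP position; "orientation": TCP orientation; "ft_force": force on the tool from outside, world axes, zero at the start; "wrist_torque": the same for the moment, N m; "width": finger opening in m; "gripper_force": force on a finger pad.
Only numpy, scipy, OpenCV 4.12 (cv2) and the standard library are available. Lean on these libraries where they do the work, as an engineer would, in place of code of your own. Each camera call takes 0.05 s, during which the arm holds its last target. There are 200 camera calls.

TASK

Clear the orange hex key set off the bench shaker's deck and lay it in the white parts tray, then load every amber sample jar standing on the worktop beside the shaker upright onto its rimmed deck. Then, from the zero stop, click the red balance lever away from you one notch at a time, stopping in each notch, until it rests in the notch whose number equals the number of jars on the deck. Feel which way the small black power toggle in front of the lever leans and, if it is off, flip it on (leaning away from you); leave everything else on the bench where it is.

Things in the scene. Friction and masses are not known exactly. Their poses are not given: they have to be found in the camera images.
- shaker: bench shaker fixed to the worktop, 200 (x) x 342 (y) x 72 mm; origin at the centre of its underside, x to its back (away from the robot), y to its left. Left: rimmed deck. Right: grey control pod, 106 mm wide, top at z = 72 mm, centre line y = -118 mm: toggle in front, lever behind it, both swinging along x. A tall frame post stands left of it at about world x 0.50 to 0.65, y 0.20 to 0.35 m.
- deck (a point): centre of the deck's black rubber surface, 58 mm above the worktop, at (0, +53 mm) in the shaker's frame and with its axes. The flat deck inside the rim is 188 (x) x 224 (y) mm; the rim is 6 mm thick and stands 22 mm above the rubber. There is room for four jars, in two rows.
- jar_blue: low amber sample jar with a paper label and a blue screw cap, 62 mm diameter, 64 mm tall, about 0.2 kg; origin at the centre of its underside, z up along the jar. Grip it from above round its body or cap.
- jar_red: low amber sample jar with a paper label and a red screw cap, 62 mm diameter, 64 mm tall, about 0.2 kg; origin at the centre of its underside, z up along the jar; may be absent. Grip it from above round its body or cap.
- jar_green: low amber sample jar with a paper label and a green screw cap, 62 mm diameter, 64 mm tall, about 0.2 kg; origin at the centre of its underside, z up along the jar; may be absent. Grip it from above round its body or cap.
- jar_yellow: low amber sample jar with a paper label and a yellow screw cap, 62 mm diameter, 64 mm tall, about 0.2 kg; origin at the centre of its underside, z up along the jar; may be absent. Grip it from above round its body or cap.
- balance_lever (a joint): angle of the balance lever in rad: 0 at the zero stop, where it starts (leaning 0.5 rad towards the robot), growing as it is pushed to the shaker's +x. Sprung detents hold it at notches 0 to 5, notch k at 0.2 k. About 3 to 6 N at the tip takes it to the crest half-way between notches; pushed a little past the crest it snaps into the next notch by itself. It can be clicked back too.
- lever_tip (a point): middle of the upper end of the red thumb pad on the lever, 89 mm from the pivot; the pad is 11 mm thick in the direction of motion, 24 mm wide and 30 mm long, on a thin steel stem.
- lever_pivot (a point): pivot of the balance lever, 55 mm above the worktop, axis along the shaker's y, at (+30, -118 mm) in the shaker's frame. Two black cheeks of 42 mm radius stand round it on both sides of the lever (12 mm to either side, top 97 mm above the worktop), with a red tick for zero and a white tick for each of notches 1 to 5.
- power_toggle (a joint): angle of the power toggle in rad: 0 off (leaning 0.4 rad towards the robot), 0.8 on (leaning 0.4 rad away, towards the shaker's +x). It starts either way, is unlit, and snaps over past the middle; about 4 to 6 N near its tip.
- toggle_pivot (a point): foot of the toggle, 72 mm above the worktop on the pod's top, at (-66, -118 mm) in the shaker's frame. The black bat is 43 mm long and 11 mm thick at its tip. Low steel guard bars 34 mm to the left and right of it stand 19 mm above the pod; none in front or behind.
- hex_key_set: orange hex key set, 30 (x) x 100 (y) x 20 mm block, left lying flat on the shaker's deck; origin at the centre of its underside, y along its length.
- parts_tray: shallow white parts tray fixed to the worktop, 90 (x) x 130 (y) x 22 mm outside, 3 mm walls and floor, with four flat rings in it that do not hinder; origin at the centre of its underside.
- note_pad: bystander, to be left alone: yellow note pad, 76 x 76 x 12 mm; origin at the centre of its underside.

How it is judged:
On the way, in this order (a step that is already met when the one before it is completed fails the run):
1. the hex key set lies in the parts tray (x of hex_key_set in the frame of parts_tray between -0.035 and 0.035 m and y of hex_key_set in the frame of parts_tray between -0.05 and 0.05 m and height (world z) of hex_key_set below 0.015 m and linear speed of hex_key_set below 0.05 m/s), for 0.2 s.
2. every jar present stands upright on the shaker's deck (angle between each of jar_blue, jar_red, jar_green, jar_yellow's own z axis and vertical below 0.15 rad and linear speed of each of jar_blue, jar_red, jar_green, jar_yellow below 0.05 m/s and x of jar_blue in the frame of deck between -0.085 and 0.085 m and y of jar_blue in the frame of deck between -0.1 and 0.1 m and z of jar_blue in the frame of deck between -0.006 and 0.008 m and x of jar_red in the frame of deck between -0.085 and 0.085 m and y of jar_red in the frame of deck between -0.1 and 0.1 m and z of jar_red in the frame of deck between -0.006 and 0.008 m and x of jar_green in the frame of deck between -0.085 and 0.085 m and y of jar_green in the frame of deck between -0.1 and 0.1 m and z of jar_green in the frame of deck between -0.006 and 0.008 m and x of jar_yellow in the frame of deck between -0.085 and 0.085 m and y of jar_yellow in the frame of deck between -0.1 and 0.1 m and z of jar_yellow in the frame of deck between -0.006 and 0.008 m), for 0.2 s.
3. the balance lever rests in notch 1 (value of joint balance_lever between 0.14 and 0.26 rad), for 0.2 s.
4. the balance lever rests in notch 2 (value of joint balance_lever between 0.34 and 0.46 rad), for 0.2 s.
5. the balance lever rests in notch 3 (value of joint balance_lever between 0.54 and 0.66 rad), for 0.2 s.
At the end, for the whole second after the job is handed in: the hex key set lies in the tray (origins within 35 mm across, 50 mm along), every jar present stands upright (0.15 rad) at rest on the deck inside its rim, the lever rests in the notch numbered as the jars (within 0.06 rad), and the toggle is on (above 0.65 rad) (all of step 1 and all of step 2 and ((value of joint balance_lever between 0.54 and 0.66 rad and ((height (world z) of jar_red below -5 m and value of joint balance_lever below 100 rad) or (height (world z) of jar_green below -5 m and value of joint balance_lever below 100 rad) or (height (world z) of jar_yellow below -5 m and value of joint balance_lever below 100 rad))) or (value of joint balance_lever between 0.74 and 0.86 rad and (height (world z) of jar_red above -5 m or value of joint balance_lever above 100 rad) and (height (world z) of jar_green above -5 m or value of joint balance_lever above 100 rad) and (height (world z) of jar_yellow above -5 m or value of joint balance_lever above 100 rad))) and value of joint power_toggle above 0.65 rad and velocity of joint balance_lever between -0.1 and 0.1 rad/s); the robot touches nothing.
It fails at once if a bystander is moved more than 3 cm (distance of note_pad from where it was at the start of the episode above 0.03 m).
Of jar_red, jar_green, jar_yellow only 2 to 3 are there at a start; the rules pass over those that are not, and their reading is None.
At some moment in a run one of jar_blue, jar_red, jar_green, jar_yellow may be knocked a few centimetres aside while the robot is not near it.
It also fails if it takes over 208 s, if anything falls off the work surface, if the arm or the gripper's body presses on something with over 40 N, if the wrist force passes 120 N, or if a joint passes its speed limit or range.

## Working session

There is one attempt and no reset: what is moved stays moved. The work goes in short steps, Python scripts to look and compute and a tool call to move; the robot and the scene stay as the last step left them, time stands still between calls to the robot, and variables do not carry over. Pictures are saved under pics/ and viewed, at most 14 in all, crops included, and the job is handed in when it is done.

Besides the shell and the picture viewer there is one more tool, called by a JSON object that holds its "name" and its "arguments". apply_moves: Moves the arm, as the interface text tells. Its arguments: {"type":"object","properties":{"deltas":{"type":"array","items":{"type":"number"}}},"required":["deltas"]}

```bash
ls; mkdir -p pics
cat > h.py <<'E'
import numpy as np, cv2
from rig import manip, viewer
def cam(n):
    i=viewer.camera_info(n); p,d=viewer.read_camera(n); return p,d,i
def cloud(d,i):
    f=d.shape[0]/2/np.tan(np.radians(i['vfov'])/2)
    v,u=np.mgrid[:d.shape[0],:d.shape[1]]
    P=np.stack([(u-i['cx'])/f*d,(v-i['cy'])/f*d,d,np.ones_like(d)],-1)
    W=P@np.linalg.inv(np.array(i['camera_from_world'])).T
    W=W[...,:3]; W[d==0]=np.nan; return W
E
python3 - <<'E'
from h import *
for n in ("side","top"):
    p,d,i=cam(n); cv2.imwrite(f'pics/{n}0.png',p[...,::-1]); np.savez(f'{n}0.npz',p=p,d=d,W=cloud(d,i)); print(n,i,(d==0).mean())
s=manip.observe(); print(s)
E
```

```text
pics
side {'vfov': 55.815341803508666, 'cx': 252.40909140704989, 'cy': 187.649682298801, 'camera_from_world': array([[ 0.99982284,  0.01851303,  0.00339883, -0.50376497],
       [ 0.00962551, -0.34771321, -0.93755153,  0.0066934 ],
       [-0.0161751 ,  0.93741815, -0.34782981,  1.23779161],
       [ 0.        ,  0.        ,  0.        ,  1.        ]])} 0.14282735188802084
top {'vfov': 44.44416965609584, 'cx': 248.49834885273873, 'cy': 189.2179024371277, 'camera_from_world': array([[-0.46835542, -0.88353909, -0.00136574,  0.01709202],
       [-0.86005882,  0.45626167, -0.22830706,  0.55249946],
       [ 0.20234135, -0.10575423, -0.97358822,  0.97120826],
       [ 0.        ,  0.        ,  0.        ,  1.        ]])} 0.004023234049479167
{'time_s': 0.1, 'joint_positions': array([-1.19899627e+00,  1.26317849e-01, -4.05172435e-02,  1.40540436e+00,
       -3.84911462e-05,  1.57081494e+00]), 'qd': array([ 0.00143614, -0.00032464,  0.00285055,  0.00035784,  0.0004565 ,
        0.00079102]), 'effort': array([-6.02430805e-05, -4.36906922e+01,  3.53604412e+01,  1.38364310e-02,
        7.41110580e-05, -1.48116084e-05]), 'tcp_pos': array([ 0.19058182, -0.48878352,  0.23060262]), 'orientation': array([ 9.82771757e-01,  1.84821947e-01, -1.52287945e-04, -7.05572623e-04]), 'ft_force': array([-0.10893975, -0.34398496, -0.41646308]), 'wrist_torque': array([-0.0229885 ,  0.00387488, -0.00868479]), 'gripper_force': 0.0, 'width': 0.08538217659216993}
```

View pics/side0.png

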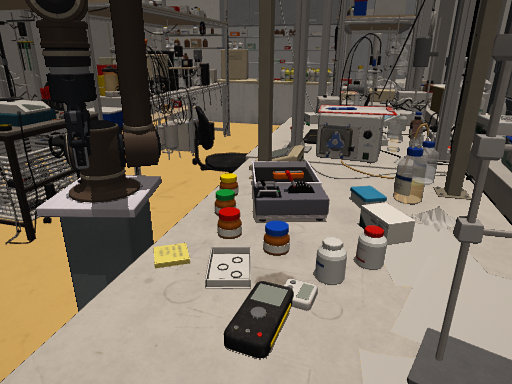

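View pics/top0.png

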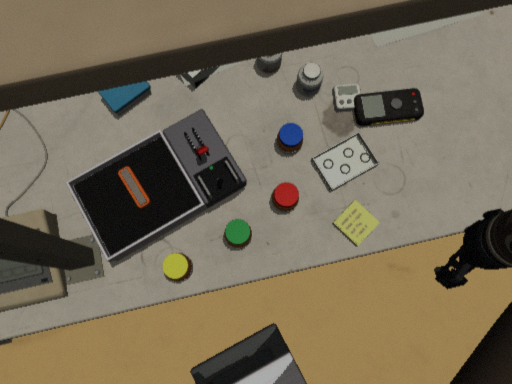

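The top view shows all four jars: blue (290,137), red (286,196), green (238,233) and yellow (176,266). The hex set is on the deck at (133,187), the tray at (344,162), the lever pad at (203,150) and the note pad at (356,222). Four jars means notch 4.

```bash
cat >> h.py <<'E'
HS={'blue':((105,125),150),'red':((0,6),150),'green':((50,75),100),'yellow':((22,32),150),'orange':((7,16),150)}
def blobs(p,W,cols=HS,box=(0.1,0.75,-0.45,0.35)):
    hsv=cv2.cvtColor(p,cv2.COLOR_RGB2HSV); out={}
    ok=(W[...,0]>box[0])&(W[...,0]<box[1])&(W[...,1]>box[2])&(W[...,1]<box[3])
    for c,((a,b),s) in cols.items():
        m=((hsv[...,0]>=a)&(hsv[...,0]<=b)&(hsv[...,1]>s)&(hsv[...,2]>60)&ok).astype(np.uint8)
        n,l,st,ce=cv2.connectedComponentsWithStats(m)
        for k in range(1,n):
            if st[k,4]>40:
                P=W[l==k]; z=np.median(P[:,2]); T=P[abs(P[:,2]-np.percentile(P[:,2],80))<.006]
                out.setdefault(c,[]).append((ce[k].round(0),st[k,4],np.percentile(P[:,2],80).round(4),((T.max(0)+T.min(0))/2).round(4)[:2],(T.max(0)-T.min(0)).round(3)[:2]))
    return out
E
python3 - <<'E'
from h import *
for n in("top","side"):
    z=np.load(n+'0.npz'); p,W=z['p'],z['W']
    print(n)
    for c,l in blobs(p,W).items():
        for x in l: print(c,*x)
z=np.load('top0.npz');p,W=z['p'],z['W']
# hex
hsv=cv2.cvtColor(p,cv2.COLOR_RGB2HSV)
def rect(m,name):
    P=W[m][:,:2]; r=cv2.minAreaRect((P*1000).astype(np.float32)); print(name,r,np.nanmedian(W[m][:,2]),m.sum())
rect((W[...,2]>.066)&(W[...,2]<.09)&(hsv[...,0]<16)&(hsv[...,1]>150)&(np.hypot(*(np.indices(p.shape[:2])-np.array([187,133])[:,None,None]))<40),'hex')
ind=np.indices(p.shape[:2])
near=lambda u,v,r:np.hypot(ind[0]-v,ind[1]-u)<r
rect((W[...,2]>.016)&(W[...,2]<.028)&near(344,162,42),'tray rim')
rect((W[...,2]>.006)&(W[...,2]<.018)&near(356,222,35)&(hsv[...,1]>100),'pad')
m=(W[...,2]>.06)&(W[...,2]<.09)&near(157,185,105)&(W[...,0]<.68); 
P=W[m]
print(P.min(0),P.max(0))
rect((W[...,2]>.0755)&(W[...,2]<.085)&near(135,195,85)&(hsv[...,1]<90),'deckrim')
rect((W[...,2]>.064)&(W[...,2]<.084)&near(157,185,105),'shaker')
rect((W[...,2]>.066)&(W[...,2]<.076)&near(205,158,45),'pod')
m=near(203,150,14)&(hsv[...,1]>150)&((hsv[...,0]<8)|(hsv[...,0]>172))&(W[...,2]>.09)
print('lever',m.sum(),W[m].min(0),W[m].max(0),W[m].mean(0))
cv2.imwrite('pics/pod0.png',cv2.resize(p[100:215,150:260,::-1],None,fx=5,fy=5,interpolation=2))
z=np.load('side0.npz'); cv2.imwrite('pics/spod0.png',cv2.resize(z['p'][150:230,200:340,::-1],None,fx=5,fy=5,interpolation=2))
E
```

```text
top
blue [291. 134.] 409 0.0664 [ 0.5644 -0.3876] [0.053 0.052]
red [202. 150.] 61 0.1353 [ 0.6007 -0.1902] [0.011 0.021]
red [286. 194.] 468 0.0664 [ 0.4478 -0.311 ] [0.053 0.053]
green [237. 232.] 483 0.0662 [ 0.4248 -0.1781] [0.053 0.053]
yellow [175. 266.] 525 0.0663 [ 0.4216 -0.0281] [0.053 0.053]
orange [134. 187.] 321 0.0785 [ 0.6166 -0.0237] [0.099 0.036]
side
blue [277. 228.] 285 0.0654 [ 0.5669 -0.392 ] [0.049 0.05 ]
red [289. 175.] 45 0.1332 [ 0.6039 -0.1936] [0.013 0.022]
red [229. 214.] 258 0.0655 [ 0.4503 -0.3127] [0.051 0.055]
green [225. 193.] 134 0.0657 [ 0.4284 -0.181 ] [0.052 0.052]
yellow [228. 177.] 134 0.0654 [ 0.4251 -0.0304] [0.052 0.056]
orange [279. 175.] 85 0.0755 [ 0.5915 -0.036 ] [0.042 0.018]
orange [297. 175.] 67 0.0763 [ 0.647  -0.0282] [0.043 0.027]
orange [228. 185.] 101 0.0431 [ 0.4243 -0.043 ] [0.053 0.031]
orange [225. 203.] 117 0.0438 [ 0.4281 -0.1953] [0.052 0.027]
orange [229. 224.] 179 0.0438 [ 0.45  -0.327] [0.056 0.028]
orange [277. 240.] 204 0.0429 [ 0.5661 -0.403 ] [0.056 0.028]
hex ((616.379638671875, -23.20107650756836), (100.19229125976
[... 229 characters left out ...]
428.6250305175781), (73.84627532958984, 76.07646179199219), 16.261058807373047) 0.013321461621289332 919
[ 0.39512139 -0.24861725  0.06000063] [0.67999216 0.13692136 0.08997982]
deckrim ((601.817626953125, -30.009857177734375), (202.1969451904297, 343.1364440917969), 2.9280362129211426) 0.07968426776355475 1729
shaker ((548.5706787109375, -55.46226501464844), (311.3760986328125, 384.1108703613281), 2.4131646156311035) 0.07367736617868242 6750
pod ((608.3516845703125, -181.64410400390625), (201.73545837402344, 125.2691650390625), 2.97601318359375) 0.07302805344984209 3305
lever 74 [ 0.59536872 -0.20091862  0.09204631] [ 0.62437322 -0.17750441  0.14007416] [ 0.60372708 -0.1891534   0.1285484 ]
```

View pics/pod0.png

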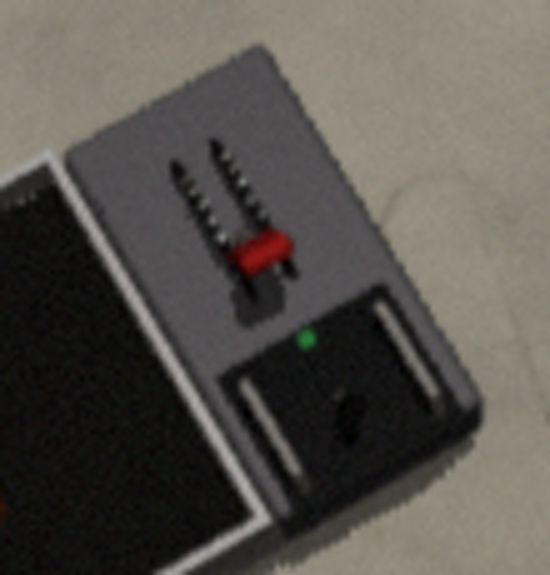

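View pics/spod0.png

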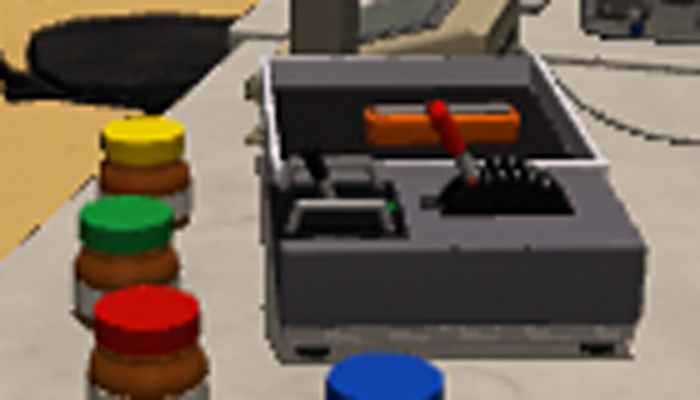

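Side crop: the toggle tip (312,155) is to the left of its foot (325,195), so it leans towards the robot and looks off. My shaker and tray fits caught stray points, so I'll refine them.

Run:
```python
from h import *
for n in("top","side"):
    z=np.load(n+'0.npz');p,W=z['p'],z['W']; hsv=cv2.cvtColor(p,cv2.COLOR_RGB2HSV)
    def big(m,name):
        m=m.astype(np.uint8); k,l,st,ce=cv2.connectedComponentsWithStats(m,connectivity=8)
        j=1+st[1:,4].argmax(); P=W[l==j]; r=cv2.minAreaRect((P[:,:2]*1000).astype(np.float32)); print(n,name,np.round(r[0],1),np.round(r[1],1),round(r[2],2),P[:,2].mean().round(4),len(P))
    X,Y,Z=W[...,0],W[...,1],W[...,2]
    b=lambda x0,x1,y0,y1,z0,z1:(X>x0)&(X<x1)&(Y>y0)&(Y<y1)&(Z>z0)&(Z<z1)
    big(b(.46,.74,-.18,.14,.0765,.086),'rim')
    big(b(.46,.74,-.30,.14,.068,.086),'rim+pod')
    big(b(.46,.74,-.18,.14,.052,.066),'rubber')
    big(b(.46,.74,-.30,-.12,.068,.0765),'pod')
    big(b(.46,.74,-.30,-.12,.084,.096),'guards/cheeks')
    big(b(.3,.56,-.6,-.38,.017,.026)&(hsv[...,1]<60),'tray')
    big(b(.3,.56,-.6,-.38,.001,.026)&(hsv[...,1]<25)&(hsv[...,2]>170),'traycol')
    # toggle: points high above pod in front
    m=b(.5,.59,-.23,-.15,.094,.13); print('toggle',m.sum(),W[m].mean(0) if m.any() else '',W[m].max(0) if m.any() else '')
    for zz in (.095,.1,.105,.108,.112):
        m=b(.5,.585,-.23,-.15,zz-.003,zz+.003); print(zz,m.sum(),W[m].mean(0)[:2] if m.any() else '')
```

```text
top rim [601.7 -19.2] [202.2 236.2] 3.16 0.0804 1146
top rim+pod [603.5 -72.6] [203.  343.9] 2.61 0.0749 5200
top rubber [604.9 -18.8] [186.1 224.7] 3.12 0.059 7740
top pod [ 608.7 -190.3] [202.3 107.3] 2.99 0.073 3496
top guards/cheeks [ 541.5 -159.8] [52.7  6.1] 2.68 0.0907 68
top tray [ 461.1 -480. ] [ 90.9 131.8] 1.9 0.0216 293
top traycol [ 461.9 -468.5] [76. 92.] 2.5 0.0043 358
toggle 31 [ 0.53662005 -0.19258518  0.10524841] [ 0.56347446 -0.15799115  0.1127393 ]
0.095 38 [ 0.5429896  -0.18694528]
0.1 0 
0.105 2 [ 0.53172497 -0.19424805]
0.108 10 [ 0.53045948 -0.19315479]
0.112 16 [ 0.53009449 -0.19411488]
side rim [605.2 -30.2] [200.2 262.3] 3.1 0.0799 208
side rim+pod [605.7 -53.5] [201.6 389.3] 2.45 0.075 1474
side rubber [604.5  12.1] [185.9 175.1] 2.93 0.0602 717
side pod [ 611.4 -190.2] [201.5 114.9] 2.77 0.0732 906
side guards/cheeks [ 643.5 -190.2] [59.2 26.7] 3.0 0.09 106
side tray [ 462.8 -481. ] [ 89.6 133. ] 1.42 0.0209 347
side traycol [ 420.1 -480.7] [2.6 0. ] 96.77 0.0218 2
toggle 23 [ 0.53527719 -0.19825007  0.10379723] [ 0.54227904 -0.19446114  0.11245857]
0.095 13 [ 0.54752076 -0.18003046]
0.1 8 [ 0.53630011 -0.19836653]
0.105 7 [ 0.5346089  -0.19826173]
0.108 9 [ 0.53408743 -0.19794568]
0.112 4 [ 0.53373763 -0.19825123]
```

Shaker deck centre is about (0.603, -0.020) with yaw 3°; hex set (0.6165, -0.0235), long axis +5.3°. Tray is at (0.462, -0.4805), yaw 1.8°. The lever tip matches the model prediction to within 2 mm. First I'll test the sign of the turn.

{"name": "apply_moves", "arguments": {"deltas": [1,0,0,-3,0,1,0,0,0,-10,1,0,0,0,0]}}

```text
time_s: 0.48
tcp_pos: [0.1907, -0.4891, 0.2611]
orientation: [0.963, 0.269, -0.0, -0.0]
ft_force: [0.5, 0.1, -0.5]
width: 0.0855
gripper_force: 0.0
```

```bash
cat >> h.py <<'E'
def th(s):
    from scipy.spatial.transform import Rotation as R
    x=R.from_quat(s['orientation']).as_matrix()[:,0]; return np.degrees(np.arctan2(x[1],x[0]))
def to(*P):
    "P: world targets; prints tool cm from current pose"
    s=manip.observe(); t=np.radians(th(s)); c=s['tcp_pos']
    print('t',s['time_s'],'tcp',c.round(4),'th',np.degrees(t).round(2),'w',round(s['width'],4),'F',s['ft_force'].round(1),'q',np.round(s['joint_positions'],2))
    for p in P:
        d=(np.array(p)-c)*100; print(p,np.round([d[0]*np.cos(t)+d[1]*np.sin(t),d[0]*np.sin(t)-d[1]*np.cos(t),-d[2]],2)); c=np.array(p)
E
python3 -c "from h import *; to()"
```

```text
t 0.475 tcp [ 0.1907 -0.4891  0.2611] th 31.2 w 0.0855 F [ 0.5  0.1 -0.5] q [-1.2   0.13  0.03  1.47 -0.    1.4 ]
```

{"name": "apply_moves", "arguments": {"deltas": [1,0,0,0,-10.5,1,0,0,0,-10.5,1,0,0,0,-10.5,1,0,0,0,-10.5,1,0,0,0,-10.5,1,0,0,0,-10.5,1,0,0,0,-10.5,1,0,0,0,-10.5,1,0,0,0,-10.5,1,0,0,0,-10.5,1,0,0,0,-10.5,1,0,0,0,-10.5]}}

```text
time_s: 1.98
tcp_pos: [0.1906, -0.4888, 0.2605]
orientation: [0.196, 0.981, 0.001, -0.0]
ft_force: [0.3, 0.0, -0.0]
width: 0.0853
gripper_force: 0.0
```

{"name": "apply_moves", "arguments": {"deltas": [1,0,0,0,-9.5,1,0,0,0,-9.5,1,0,0,0,-9.1,1,0,0,0,0]}}

```text
time_s: 2.48
tcp_pos: [0.1906, -0.4889, 0.2606]
orientation: [-0.045, 0.999, 0.001, -0.0]
ft_force: [-0.2, -0.7, -0.1]
width: 0.0852
gripper_force: 0.0
```

```bash
python3 -c "from h import *; to((.617,-.0235,.2),(.617,-.0235,.057))"
```

```text
t 2.475 tcp [ 0.1906 -0.4889  0.2606] th -174.84 w 0.0852 F [-0.2 -0.7 -0.1] q [-1.2   0.13  0.03  1.47 -0.   -1.29]
(0.617, -0.0235, 0.2) [-46.65  42.52   6.06]
(0.617, -0.0235, 0.057) [-0.   0.  14.3]
```

{"name": "apply_moves", "arguments": {"deltas": [1,-4.24,3.87,0.55,0,1,-4.24,3.87,0.55,0,1,-4.24,3.87,0.55,0,1,-4.24,3.87,0.55,0,1,-4.24,3.87,0.55,0,1,-4.24,3.87,0.55,0,1,-4.24,3.87,0.55,0,1,-4.24,3.87,0.55,0,1,-4.24,3.87,0.55,0,1,-4.24,3.87,0.55,0,1,-4.24,3.87,0.55,0,1,0,0,0,0]}}

```text
time_s: 3.98
tcp_pos: [0.6164, -0.0183, 0.1985]
orientation: [-0.047, 0.999, 0.0, -0.001]
ft_force: [-0.3, -0.3, 0.6]
width: 0.0854
gripper_force: 0.0
```

```bash
python3 -c "from h import *; to((.617,-.0235,.1),(.617,-.0235,.058))"
```

```text
t 3.975 tcp [ 0.6164 -0.0183  0.1985] th -174.63 w 0.0854 F [-0.3 -0.3  0.6] q [-0.03  0.31  0.11  1.38  0.   -0.12]
(0.617, -0.0235, 0.1) [-0.01 -0.52  9.85]
(0.617, -0.0235, 0.058) [-0.   0.   4.2]
```

Descend, close, and check.

{"name": "apply_moves", "arguments": {"deltas": [1,0,-0.5,5,0,1,0,0,4.8,0,1,0,0,2.2,0,1,0,0,1.9,0,1,0,0,0,0,-1,0,0,0,0,-1,0,0,0,0,-1,0,0,0,0,-1,0,0,0,0,-1,0,0,0,0,-1,0,0,0,0]}}

```text
time_s: 5.35
tcp_pos: [0.6161, -0.0263, 0.063]
orientation: [-0.047, 0.999, -0.0, 0.001]
ft_force: [-0.7, 0.5, 5.8]
width: 0.0281
gripper_force: 60.3
```

{"name": "apply_moves", "arguments": {"deltas": [-1,0,0,-2,0,-1,0,0,-5,0,-1,0,0,-6,0,-1,0,0,0,0]}}

```text
time_s: 5.85
tcp_pos: [0.6178, -0.0265, 0.1973]
orientation: [-0.047, 0.999, -0.0, 0.004]
ft_force: [-0.2, 0.4, -2.1]
width: 0.0281
gripper_force: 59.6
```

```bash
python3 -c "
from h import *
to((.462,-.4805,.18))
p,d,i=cam('top'); W=cloud(d,i)
for x in blobs(p,W,{'orange':HS['orange']}).get('orange',[]): print(*x)
p,d,i=cam('side'); W=cloud(d,i)
for x in blobs(p,W,{'orange':HS['orange']}).get('orange',[]): print(*x)
"
```

```text
t 5.85 tcp [ 0.6178 -0.0265  0.1973] th -174.6 w 0.0281 F [-0.2  0.4 -2.1] q [-0.04  0.3   0.1   1.36 -0.   -0.14]
(0.462, -0.4805, 0.18) [ 19.78 -43.74   1.73]
[124. 180.] 205 0.2123 [ 0.5968 -0.0281] [0.055 0.033]
[290. 136.] 152 0.2059 [ 0.6189 -0.0371] [0.096 0.022]
[228. 185.] 99 0.0431 [ 0.4259 -0.0418] [0.055 0.035]
[225. 203.] 118 0.0431 [ 0.4284 -0.1971] [0.052 0.026]
[229. 224.] 179 0.0438 [ 0.4502 -0.3275] [0.056 0.026]
[277. 240.] 201 0.0431 [ 0.5661 -0.4045] [0.056 0.029]
```

{"name": "apply_moves", "arguments": {"deltas": [-1,2.2,-4.86,0,0,-1,2.2,-4.86,0,0,-1,2.2,-4.86,0,0,-1,2.2,-4.86,0,0,-1,2.2,-4.86,0,0,-1,2.2,-4.86,0,0,-1,2.2,-4.86,0,0,-1,2.2,-4.86,0,0,-1,2.2,-4.86,0,0]}}

```text
time_s: 7.08
tcp_pos: [0.4581, -0.4813, 0.1892]
orientation: [-0.047, 0.999, 0.001, -0.001]
ft_force: [1.4, -0.5, -0.9]
width: 0.0287
gripper_force: 59.6
```

{"name": "apply_moves", "arguments": {"deltas": [-1,0,0,0,10.4,-1,0,0,0,10.4,-1,0,0,0,10.4,-1,0,0,0,10.4,-1,0,0,0,10.4,-1,0,0,0,10.4,-1,0,0,0,10.4,-1,0,0,0,10.4,-1,0,0,0,10.4,-1,0,0,0,0,-1,0,0,0,0]}}

```text
time_s: 8.45
tcp_pos: [0.4592, -0.4801, 0.1905]
orientation: [0.695, 0.719, 0.0, -0.001]
ft_force: [0.6, 1.2, -1.2]
width: 0.0284
gripper_force: 59.7
```

```bash
python3 -c "
from h import *
to((.462,-.4805,.06),(.462,-.4805,.009))
p,d,i=cam('top'); W=cloud(d,i)
for x in blobs(p,W,{'orange':HS['orange']},box=(.2,.8,-.7,.3)).get('orange',[]): print(*x)
p,d,i=cam('side'); W=cloud(d,i)
for x in blobs(p,W,{'orange':HS['orange']},box=(.2,.8,-.7,-.44)).get('orange',[]): print(*x)
"
```

```text
t 8.45 tcp [ 0.4592 -0.4801  0.1905] th 91.97 w 0.0284 F [ 0.6  1.2 -1.2] q [-0.81  0.4   0.23  1.4   0.    0.73]
(0.462, -0.4805, 0.06) [-0.05  0.28 13.05]
(0.462, -0.4805, 0.009) [0.  0.  5.1]
[354. 140.] 200 0.2057 [ 0.4576 -0.4628] [0.031 0.063]
[288. 146.] 70 0.0413 [ 0.5568 -0.3818] [0.042 0.046]
[283. 204.] 80 0.0428 [ 0.4427 -0.3039] [0.05  0.044]
[187. 270.] 51 0.041 [ 0.4122 -0.0381] [0.037 0.039]
[225. 189.] 248 0.2049 [ 0.4598 -0.4889] [0.031 0.092]
```

{"name": "apply_moves", "arguments": {"deltas": [-1,0,0.2,5,0,-1,0,0,5,0,-1,0,0,4,0,-1,0,0,2.5,0,-1,0,0,1.6,0,-1,0,0,0,0,0,0,0,0,0,0,0,0,0,0,0,0,0,0,0]}}

```text
time_s: 9.68
tcp_pos: [0.4618, -0.4807, 0.0115]
orientation: [0.696, 0.718, -0.0, 0.001]
ft_force: [-0.8, 0.9, 1.0]
width: 0.0425
gripper_force: 0.0
```

{"name": "apply_moves", "arguments": {"deltas": [0,0,0,-3,0,0,0,0,-6,0,1,0,0,-6,0,1,0,0,-1,0,1,0,0,0,0]}}

```text
time_s: 10.3
tcp_pos: [0.4618, -0.4807, 0.1716]
orientation: [0.696, 0.718, -0.0, 0.001]
ft_force: [0.4, -0.2, -0.8]
width: 0.0853
gripper_force: 0.0
```

```bash
python3 -c "
from h import *
to((.449,-.312,.16),(.449,-.312,.027))
for n in ('top','side'):
  p,d,i=cam(n); W=cloud(d,i)
  for c,l in blobs(p,W,box=(.2,.8,-.7,.3)).items():
    for x in l: print(n,c,*x)
"
```

```text
t 10.3 tcp [ 0.4618 -0.4807  0.1716] th 91.81 w 0.0853 F [ 0.4 -0.2 -0.8] q [-0.81  0.4   0.19  1.36  0.    0.73]
(0.449, -0.312, 0.16) [16.91 -0.75  1.16]
(0.449, -0.312, 0.027) [ 0.   0.  13.3]
top blue [291. 134.] 415 0.0663 [ 0.5646 -0.3867] [0.053 0.053]
top red [202. 150.] 69 0.1353 [ 0.6011 -0.19  ] [0.012 0.022]
top red [286. 194.] 472 0.0663 [ 0.4474 -0.3109] [0.053 0.053]
top green [237. 232.] 486 0.0666 [ 0.424  -0.1781] [0.052 0.053]
top yellow [175. 266.] 519 0.0663 [ 0.4212 -0.0288] [0.053 0.052]
top orange [288. 146.] 72 0.041 [ 0.5575 -0.3825] [0.044 0.048]
top orange [343. 163.] 208 0.0239 [ 0.46   -0.4792] [0.032 0.092]
top orange [283. 204.] 86 0.0423 [ 0.4427 -0.306 ] [0.049 0.048]
top orange [187. 270.] 52 0.0411 [ 0.4125 -0.0385] [0.038 0.038]
side blue [277. 228.] 294 0.0655 [ 0.5669 -0.3916] [0.049 0.051]
side red [289. 175.] 47 0.1322 [ 0.6039 -0.1933] [0.013 0.02 ]
side red [229. 213.] 258 0.0654 [ 0.4503 -0.3131] [0.051 0.055]
side red [374. 231.] 196 0.0868 [ 0.7724 -0.447 ] [0.039 0.04 ]
side green [225. 194.] 163 0.0654 [ 0.4286 -0.1806] [0.051 0.053]
side yellow [228. 177.] 133 0.0654 [ 0.4249 -0.0298] [0.052 0.054]
side yellow [171. 263.] 140 0.0107 [ 0.3358 -0.4654] [0.069 0.026]
side yellow [281. 322.] 114 0.0194 [ 0.5649 -0.6552] [0.035 0.089]
side orange [228. 185.] 104 0.0433 [ 0.4247 -0.0451] [0.053 0.027]
side orange [225. 203.] 126 0.0436 [ 0.4272 -0.1944] [0.054 0.026]
side orange [229. 224.] 193 0.0436 [ 0.4501 -0.3285] [0.056 0.027]
side orange [276. 240.] 213 0.0429 [ 0.5661 -0.404 ] [0.056 0.028]
side orange [229. 267.] 219 0.0223 [ 0.4626 -0.4852] [0.032 0.098]
```

Hex set is in the tray (centre about (0.461, -0.482), bottom near 3 mm). Next: turn to θ=180°, then fetch the red jar.

{"name": "apply_moves", "arguments": {"deltas": [1,0,0,0,-9.8,1,0,0,0,-9.8,1,0,0,0,-9.8,1,0,0,0,-9.8,1,0,0,0,-9.8,1,0,0,0,-9.8,1,0,0,0,-9.8,1,0,0,0,-9.8,1,0,0,0,-9.8]}}

```text
time_s: 11.52
tcp_pos: [0.4607, -0.4796, 0.168]
orientation: [-0.003, 1.0, 0.002, -0.001]
ft_force: [-0.3, -0.0, 0.8]
width: 0.0854
gripper_force: 0.0
```

{"name": "apply_moves", "arguments": {"deltas": [1,0.4,5.6,0,0,1,0.4,5.6,0,0,1,0.4,5.6,0,0,1,0,0,0,0]}}

```text
time_s: 12.02
tcp_pos: [0.4481, -0.3086, 0.169]
orientation: [-0.002, 1.0, 0.001, -0.002]
ft_force: [-0.1, -0.0, -0.0]
width: 0.0855
gripper_force: 0.0
```

```bash
python3 -c "
from h import *
to((.449,-.312,.09),(.449,-.312,.027))"
```

```text
t 12.025 tcp [ 0.4481 -0.3086  0.169 ] th -179.79 w 0.0855 F [-0.1 -0.  -0. ] q [-0.6   0.17 -0.12  1.28  0.   -0.61]
(0.449, -0.312, 0.09) [-0.09 -0.34  7.9 ]
(0.449, -0.312, 0.027) [-0.   0.   6.3]
```

{"name": "apply_moves", "arguments": {"deltas": [1,0,-0.3,5,0,1,0,0,5,0,1,0,0,4.2,0,1,0,0,0,0,-1,0,0,0,0,-1,0,0,0,0,-1,0,0,0,0,-1,0,0,0,0]}}

```text
time_s: 13.02
tcp_pos: [0.4511, -0.3153, 0.0321]
orientation: [-0.0, 1.0, -0.0, 0.002]
ft_force: [-1.8, 5.5, 9.3]
width: 0.0539
gripper_force: 64.4
```

{"name": "apply_moves", "arguments": {"deltas": [-1,0,0,-4,0,-1,0,0,-5,0,-1,0,0,-5,0,-1,0,0,-5,0,-1,0,0,0,0]}}

```text
time_s: 13.65
tcp_pos: [0.4515, -0.317, 0.2254]
orientation: [0.0, 1.0, -0.003, 0.004]
ft_force: [0.2, 0.7, -1.5]
width: 0.0535
gripper_force: 64.4
```

```bash
python3 -c "
from h import *
to((.5588,-.0924,.22))
for n in ('top','side'):
  p,d,i=cam(n); W=cloud(d,i)
  for c,l in blobs(p,W,{k:v for k,v in HS.items() if k!='orange'},box=(.2,.72,-.42,.3)).items():
    for x in l: print(n,c,*x)
"
```

```text
t 13.65 tcp [ 0.4515 -0.317   0.2254] th 180.0 w 0.0535 F [ 0.2  0.7 -1.5] q [-0.61  0.17 -0.    1.39 -0.   -0.61]
(0.5588, -0.0924, 0.22) [-10.73  22.46   0.54]
top red [202. 150.] 72 0.1347 [ 0.601  -0.1902] [0.012 0.021]
top green [237. 231.] 471 0.0664 [ 0.4248 -0.1784] [0.052 0.052]
top yellow [176. 266.] 514 0.0664 [ 0.4211 -0.0286] [0.052 0.052]
side blue [277. 228.] 284 0.0654 [ 0.5668 -0.3932] [0.049 0.052]
side red [234. 140.] 52 0.2554 [ 0.468  -0.3186] [0.015 0.044]
side red [219. 141.] 44 0.255 [ 0.4327 -0.3232] [0.01  0.036]
side red [289. 175.] 45 0.1335 [ 0.6038 -0.1955] [0.013 0.021]
side green [225. 192.] 93 0.0658 [ 0.4284 -0.1803] [0.051 0.052]
side yellow [228. 177.] 133 0.0655 [ 0.4249 -0.0286] [0.052 0.058]
```

{"name": "apply_moves", "arguments": {"deltas": [-1,-2.15,4.5,0,0,-1,-2.15,4.5,0,0,-1,-2.15,4.5,0,0,-1,-2.15,4.5,0,0,-1,-2.15,4.5,0,0,-1,0,0,0,0,-1,0,0,0,0]}}

```text
time_s: 14.62
tcp_pos: [0.5563, -0.0904, 0.2176]
orientation: [-0.0, 1.0, -0.0, -0.001]
ft_force: [-0.8, 0.0, -1.3]
width: 0.0538
gripper_force: 64.4
```

```bash
python3 -c "
from h import *
to((.5588,-.0924,.12),(.5588,-.0924,.094))
for n in ('side','top'):
  p,d,i=cam(n); W=cloud(d,i)
  m=(W[...,0]>.5)&(W[...,0]<.62)&(W[...,1]>-.15)&(W[...,1]<-.03)&(W[...,2]>.17)&(W[...,2]<.28)
  h=cv2.cvtColor(p,cv2.COLOR_RGB2HSV); m&=(h[...,1]>120)
  P=W[m]; print(n,P.min(0),P.max(0))
"
```

```text
t 14.625 tcp [ 0.5563 -0.0904  0.2176] th -179.96 w 0.0538 F [-0.8  0.  -1.3] q [-0.16  0.2   0.02  1.39 -0.   -0.16]
(0.5588, -0.0924, 0.12) [-0.25 -0.2   9.76]
(0.5588, -0.0924, 0.094) [-0.   0.   2.6]
side [ 0.52711686 -0.14433235  0.18783583] [ 0.58312331 -0.06959916  0.26832768]
top [ 0.52482446 -0.14087564  0.21507239] [ 0.55589733 -0.09877534  0.27967035]
```

{"name": "apply_moves", "arguments": {"deltas": [-1,-0.2,-0.2,5,0,-1,0,0,4.5,0,-1,0,0,2,0,-1,0,0,0.7,0,-1,0,0,0,0]}}

```text
time_s: 15.35
tcp_pos: [0.5589, -0.0932, 0.0971]
orientation: [0.001, 1.0, -0.0, 0.0]
ft_force: [0.3, -0.3, -0.9]
width: 0.0535
gripper_force: 64.4
```

{"name": "apply_moves", "arguments": {"deltas": [-1,0,0,0.3,0,-1,0,0,0,0]}}

```text
time_s: 15.6
tcp_pos: [0.5594, -0.0925, 0.0946]
orientation: [0.0, 1.0, -0.0, 0.001]
ft_force: [0.1, 0.4, -1.6]
width: 0.0532
gripper_force: 64.4
```

{"name": "apply_moves", "arguments": {"deltas": [-1,0,0,0.3,0,-1,0,0,0,0]}}

```text
time_s: 15.85
tcp_pos: [0.5589, -0.0923, 0.0907]
orientation: [-0.0, 1.0, 0.0, -0.0]
ft_force: [0.2, 0.3, -1.3]
width: 0.0537
gripper_force: 64.4
```

{"name": "apply_moves", "arguments": {"deltas": [1,0,0,0,0,1,0,0,0,0,1,0,0,0,0,1,0,0,-5,0,1,0,0,-5,0,1,0,0,0,0]}}

```text
time_s: 16.6
tcp_pos: [0.5612, -0.0928, 0.1954]
orientation: [-0.0, 1.0, -0.001, 0.004]
ft_force: [0.5, -0.9, -1.1]
width: 0.0857
gripper_force: 0.0
```

```bash
cat > look.py <<'E'
from h import *
import sys
to(*eval(sys.argv[1]))
for n in ('top','side'):
  p,d,i=cam(n); W=cloud(d,i)
  for c,l in blobs(p,W,{k:v for k,v in HS.items() if k!='orange'},box=(.2,.72,-.46,.3)).items():
    for x in l: print(n,c,*x)
E
python3 look.py "[(.426,-.1795,.16)]"
```

```text
t 16.6 tcp [ 0.5612 -0.0928  0.1954] th -180.0 w 0.0857 F [ 0.5 -0.9 -1.1] q [-0.16  0.2  -0.02  1.33  0.   -0.16]
(0.426, -0.1795, 0.16) [13.52 -8.67  3.54]
top blue [291. 134.] 412 0.0667 [ 0.5649 -0.3875] [0.053 0.052]
top red [202. 150.] 65 0.1356 [ 0.6009 -0.1901] [0.01  0.022]
top red [177. 188.] 177 0.124 [ 0.5547 -0.1079] [0.05  0.021]
top green [237. 232.] 482 0.0664 [ 0.424  -0.1781] [0.053 0.053]
side blue [277. 228.] 284 0.0655 [ 0.5668 -0.3918] [0.049 0.052]
side red [270. 167.] 140 0.1233 [ 0.5585 -0.099 ] [0.049 0.046]
side red [289. 175.] 44 0.1326 [ 0.6041 -0.1932] [0.013 0.023]
side green [225. 193.] 134 0.0656 [ 0.4281 -0.1813] [0.053 0.054]
side yellow [228. 178.] 126 0.0656 [ 0.4251 -0.03  ] [0.052 0.055]
```

{"name": "apply_moves", "arguments": {"deltas": [1,4.5,-2.9,1.2,0,1,4.5,-2.9,1.2,0,1,4.5,-2.9,1.1,0,1,0,0,0,0,1,0,0,0,0]}}

```text
time_s: 17.32
tcp_pos: [0.4237, -0.1793, 0.155]
orientation: [0.0, 1.0, 0.0, -0.0]
ft_force: [0.0, -0.8, 0.2]
width: 0.0855
gripper_force: 0.0
```

```bash
python3 -c "
from h import *
to((.426,-.1797,.029))"
```

```text
t 17.325 tcp [ 0.4237 -0.1793  0.155 ] th 179.96 w 0.0855 F [ 0.  -0.8  0.2] q [-0.4   0.02 -0.33  1.23  0.   -0.4 ]
(0.426, -0.1797, 0.029) [-0.23 -0.04 12.6 ]
```

{"name": "apply_moves", "arguments": {"deltas": [1,-0.2,0,5,0,1,0,0,5,0,1,0,0,2.6,0,1,0,0,0,0,-1,0,0,0,0,-1,0,0,0,0,-1,0,0,0,0,-1,0,0,0,0]}}

```text
time_s: 18.32
tcp_pos: [0.4276, -0.1794, 0.0319]
orientation: [-0.0, 1.0, -0.0, 0.002]
ft_force: [-1.9, 2.3, 4.9]
width: 0.0538
gripper_force: 61.3
```

{"name": "apply_moves", "arguments": {"deltas": [-1,0,0,-4,0,-1,0,0,-5,0,-1,0,0,-5,0,-1,0,0,-5,0,-1,0,0,0,0]}}

```text
time_s: 18.95
tcp_pos: [0.4281, -0.1803, 0.225]
orientation: [-0.0, 1.0, -0.002, 0.004]
ft_force: [0.8, 0.0, -1.7]
width: 0.0538
gripper_force: 62.5
```

```bash
python3 look.py "[(.5514,.0474,.22)]"
```

```text
t 18.95 tcp [ 0.4281 -0.1803  0.225 ] th -180.0 w 0.0538 F [ 0.8  0.  -1.7] q [-0.4   0.   -0.18  1.37  0.   -0.4 ]
(0.5514, 0.0474, 0.22) [-12.33  22.77   0.5 ]
top blue [294. 134.] 276 0.0667 [ 0.5637 -0.3934] [0.051 0.041]
top red [161. 192.] 118 0.1245 [ 0.5607 -0.0753] [0.042 0.02 ]
top yellow [170. 266.] 240 0.0667 [ 0.4246 -0.0204] [0.048 0.037]
side blue [277. 228.] 284 0.0655 [ 0.5668 -0.3919] [0.049 0.051]
side red [270. 167.] 148 0.1235 [ 0.5584 -0.0968] [0.049 0.055]
side red [289. 175.] 45 0.1325 [ 0.6039 -0.1928] [0.013 0.019]
side yellow [228. 177.] 132 0.0653 [ 0.4262 -0.03  ] [0.05  0.058]
```

{"name": "apply_moves", "arguments": {"deltas": [-1,-2.5,4.58,0,0,-1,-2.5,4.58,0,0,-1,-2.5,4.58,0,0,-1,-2.5,4.58,0,0,-1,-2.5,4.58,0,0,-1,0,0,0,0,-1,0,0,0,0]}}

```text
time_s: 19.92
tcp_pos: [0.5501, 0.0496, 0.2183]
orientation: [-0.0, 1.0, -0.0, -0.002]
ft_force: [0.1, -1.1, -2.2]
width: 0.0534
gripper_force: 61.6
```

```bash
python3 -c "
from h import *
to((.5514,.0474,.0915))"
```

```text
t 19.925 tcp [0.5501 0.0496 0.2183] th -179.96 w 0.0534 F [ 0.1 -1.1 -2.2] q [ 0.09  0.18 -0.    1.39 -0.    0.09]
(0.5514, 0.0474, 0.0915) [-0.13 -0.22 12.68]
```

{"name": "apply_moves", "arguments": {"deltas": [-1,-0.1,-0.2,5,0,-1,0,0,4.5,0,-1,0,0,2,0,-1,0,0,1.2,0,-1,0,0,0,0,-1,0,0,0,0]}}

```text
time_s: 20.68
tcp_pos: [0.5526, 0.0473, 0.094]
orientation: [0.0, 1.0, 0.0, 0.001]
ft_force: [0.9, 1.0, -1.9]
width: 0.0534
gripper_force: 61.6
```

{"name": "apply_moves", "arguments": {"deltas": [-1,0,0,0.3,0,-1,0,0,0,0,1,0,0,0,0,1,0,0,0,0,1,0,0,0,0,1,0,0,-5,0,1,0,0,-5,0,1,0,0,0,0]}}

```text
time_s: 21.68
tcp_pos: [0.5542, 0.0478, 0.1944]
orientation: [-0.0, 1.0, 0.0, 0.004]
ft_force: [0.2, 0.6, -1.0]
width: 0.0855
gripper_force: 0.0
```

```bash
python3 look.py "[(.424,-.0292,.16)]"
```

```text
t 21.675 tcp [0.5542 0.0478 0.1944] th -179.99 w 0.0855 F [ 0.2  0.6 -1. ] q [ 0.09  0.18 -0.06  1.33  0.    0.09]
(0.424, -0.0292, 0.16) [13.02 -7.7   3.44]
top blue [291. 134.] 407 0.0665 [ 0.5645 -0.3883] [0.052 0.053]
top red [202. 150.] 65 0.1348 [ 0.6008 -0.1902] [0.013 0.021]
top red [170. 191.] 546 0.1243 [ 0.5553 -0.0919] [0.053 0.053]
top green [110. 216.] 120 0.1246 [0.562  0.0413] [0.029 0.037]
top yellow [175. 266.] 525 0.0664 [ 0.4217 -0.0282] [0.054 0.053]
side blue [277. 228.] 282 0.0655 [ 0.567  -0.3918] [0.049 0.051]
side red [270. 166.] 153 0.1233 [ 0.5585 -0.0941] [0.049 0.056]
side red [289. 175.] 44 0.133 [ 0.6027 -0.1937] [0.01 0.02]
side green [267. 153.] 54 0.1238 [0.5537 0.044 ] [0.051 0.045]
side yellow [228. 177.] 138 0.0653 [ 0.4249 -0.0292] [0.052 0.054]
```

{"name": "apply_moves", "arguments": {"deltas": [1,4.35,-2.57,1.2,0,1,4.35,-2.57,1.2,0,1,4.3,-2.57,1.1,0,1,0,0,0,0,1,0,0,0,0]}}

```text
time_s: 22.4
tcp_pos: [0.4219, -0.0295, 0.1541]
orientation: [0.0, 1.0, 0.0, -0.0]
ft_force: [0.6, 0.2, 0.1]
width: 0.0854
gripper_force: 0.0
```

```bash
python3 -c "
from h import *
to((.4235,-.029,.029))"
```

```text
t 22.4 tcp [ 0.4219 -0.0295  0.1541] th 179.98 w 0.0854 F [0.6 0.2 0.1] q [-0.07 -0.05 -0.4   1.23  0.   -0.07]
(0.4235, -0.029, 0.029) [-0.16  0.05 12.51]
```

{"name": "apply_moves", "arguments": {"deltas": [1,-0.2,0,5,0,1,0,0,5,0,1,0,0,2.5,0,1,0,0,0,0,-1,0,0,0,0,-1,0,0,0,0,-1,0,0,0,0,-1,0,0,0,0]}}

```text
time_s: 23.4
tcp_pos: [0.4257, -0.0288, 0.032]
orientation: [-0.0, 1.0, 0.001, 0.002]
ft_force: [-1.9, 2.7, 6.2]
width: 0.0539
gripper_force: 61.3
```

{"name": "apply_moves", "arguments": {"deltas": [-1,0,0,-4,0,-1,0,0,-5,0,-1,0,0,-5,0,-1,0,0,-5,0,-1,0,0,-1,0,-1,0,0,0,0]}}

```text
time_s: 24.15
tcp_pos: [0.4244, -0.0295, 0.2303]
orientation: [-0.0, 1.0, -0.0, 0.001]
ft_force: [0.2, 0.6, -2.6]
width: 0.0538
gripper_force: 62.7
```

```bash
python3 look.py "[(.6472,.0524,.23)]"
```

```text
t 24.15 tcp [ 0.4244 -0.0295  0.2303] th -180.0 w 0.0538 F [ 0.2  0.6 -2.6] q [-0.07 -0.06 -0.24  1.39 -0.   -0.07]
(0.6472, 0.0524, 0.23) [-22.28   8.19   0.03]
top blue [291. 134.] 409 0.0666 [ 0.5639 -0.3871] [0.053 0.053]
top red [202. 150.] 67 0.1344 [ 0.6011 -0.1904] [0.012 0.022]
top red [170. 191.] 545 0.1243 [ 0.5557 -0.0919] [0.054 0.053]
top yellow [167. 265.] 112 0.2649 [ 0.4027 -0.0355] [0.017 0.034]
side blue [277. 228.] 283 0.0655 [ 0.5669 -0.3918] [0.049 0.05 ]
side red [270. 166.] 152 0.1234 [ 0.5584 -0.0944] [0.048 0.052]
side red [289. 175.] 43 0.1331 [ 0.604  -0.1947] [0.013 0.021]
side green [267. 153.] 65 0.1237 [0.5537 0.044 ] [0.051 0.055]
```

{"name": "apply_moves", "arguments": {"deltas": [-1,-4.48,1.64,0,0,-1,-4.48,1.64,0,0,-1,-4.48,1.64,0,0,-1,-4.48,1.64,0,0,-1,-4.48,1.64,0,0,-1,0,0,0,0,-1,0,0,0,0]}}

```text
time_s: 25.12
tcp_pos: [0.647, 0.0524, 0.2277]
orientation: [-0.0, 1.0, -0.0, -0.002]
ft_force: [-0.3, -0.7, -1.1]
width: 0.0537
gripper_force: 62.7
```

```bash
python3 -c "
from h import *
to((.6472,.0524,.0915))"
```

```text
t 25.125 tcp [0.647  0.0524 0.2277] th -179.99 w 0.0537 F [-0.3 -0.7 -1.1] q [ 0.08  0.37  0.27  1.47 -0.    0.08]
(0.6472, 0.0524, 0.0915) [-0.02 -0.   13.62]
```

{"name": "apply_moves", "arguments": {"deltas": [-1,0,0,5,0,-1,0,0,5,0,-1,0,0,2.5,0,-1,0,0,1.2,0,-1,0,0,0,0,-1,0,0,0,0]}}

```text
time_s: 25.88
tcp_pos: [0.6487, 0.0524, 0.0946]
orientation: [0.0, 1.0, 0.0, 0.001]
ft_force: [0.2, 0.6, -2.2]
width: 0.0537
gripper_force: 62.7
```

{"name": "apply_moves", "arguments": {"deltas": [-1,0,0,0.3,0,-1,0,0,0,0,1,0,0,0,0,1,0,0,0,0,1,0,0,0,0,1,0,0,-5,0,1,0,0,-5,0,1,0,0,0,0]}}

```text
time_s: 26.88
tcp_pos: [0.6502, 0.0527, 0.195]
orientation: [-0.0, 1.0, 0.0, 0.004]
ft_force: [0.9, -0.0, 0.1]
width: 0.0855
gripper_force: 0.0
```

```bash
python3 look.py "[(.5655,-.390,.2)]"
```

```text
t 26.875 tcp [0.6502 0.0527 0.195 ] th -180.0 w 0.0855 F [ 0.9 -0.   0.1] q [0.08 0.37 0.19 1.39 0.   0.08]
(0.5655, -0.39, 0.2) [  8.47 -44.27  -0.5 ]
top blue [291. 134.] 412 0.0666 [ 0.5641 -0.3873] [0.051 0.052]
top red [202. 150.] 61 0.1349 [ 0.6011 -0.1902] [0.012 0.021]
top red [170. 191.] 542 0.1243 [ 0.5557 -0.0919] [0.053 0.053]
top green [110. 225.] 553 0.1244 [0.5493 0.0476] [0.054 0.053]
top yellow [ 89. 186.] 530 0.1243 [0.6444 0.0528] [0.055 0.053]
side blue [277. 228.] 283 0.0655 [ 0.5668 -0.3909] [0.049 0.052]
side red [270. 166.] 151 0.1236 [ 0.5584 -0.0944] [0.048 0.056]
side red [289. 175.] 44 0.1326 [ 0.604  -0.1944] [0.013 0.024]
side green [267. 153.] 65 0.1237 [0.5537 0.0429] [0.051 0.046]
side yellow [295. 154.] 113 0.1234 [0.6468 0.0476] [0.048 0.048]
```

{"name": "apply_moves", "arguments": {"deltas": [1,1.06,-5.53,0,0,1,1.06,-5.53,0,0,1,1.06,-5.53,0,0,1,1.06,-5.53,0,0,1,1.06,-5.53,0,0,1,1.06,-5.53,0,0,1,1.06,-5.53,0,0,1,1.06,-5.53,0,0,1,0,0,3,0,1,0,0,0,0,1,0,0,0,0]}}

```text
time_s: 28.35
tcp_pos: [0.5631, -0.3891, 0.1594]
orientation: [-0.0, 1.0, 0.0, -0.001]
ft_force: [-0.2, -0.2, -0.1]
width: 0.0855
gripper_force: 0.0
```

```bash
python3 -c "
from h import *
to((.5655,-.3895,.029))"
```

```text
t 28.35 tcp [ 0.5631 -0.3891  0.1594] th -179.96 w 0.0855 F [-0.2 -0.2 -0.1] q [-0.6   0.44  0.22  1.35  0.   -0.61]
(0.5655, -0.3895, 0.029) [-0.24 -0.04 13.04]
```

{"name": "apply_moves", "arguments": {"deltas": [1,-0.2,0,5,0,1,0,0,5,0,1,0,0,3,0,1,0,0,0,0,-1,0,0,0,0,-1,0,0,0,0,-1,0,0,0,0,-1,0,0,0,0]}}

```text
time_s: 29.35
tcp_pos: [0.5669, -0.3899, 0.0332]
orientation: [-0.0, 1.0, -0.0, 0.002]
ft_force: [0.1, 3.4, 6.4]
width: 0.0534
gripper_force: 64.7
```

{"name": "apply_moves", "arguments": {"deltas": [-1,0,0,-4,0,-1,0,0,-5,0,-1,0,0,-5,0,-1,0,0,-5,0,-1,0,0,-1,0,-1,0,0,0,0]}}

```text
time_s: 30.1
tcp_pos: [0.5655, -0.3901, 0.2306]
orientation: [-0.0, 1.0, -0.001, 0.001]
ft_force: [-0.5, -0.3, -1.9]
width: 0.0534
gripper_force: 64.6
```

```bash
python3 look.py "[(.6546,-.0874,.23)]"
```

```text
t 30.1 tcp [ 0.5655 -0.3901  0.2306] th -179.99 w 0.0534 F [-0.5 -0.3 -1.9] q [-0.6   0.45  0.39  1.51 -0.   -0.6 ]
(0.6546, -0.0874, 0.23) [-8.91 30.27  0.06]
top red [202. 150.] 71 0.1355 [ 0.6004 -0.1902] [0.013 0.021]
top red [170. 191.] 586 0.1244 [ 0.5553 -0.0918] [0.054 0.053]
top green [110. 225.] 575 0.1243 [0.5492 0.0478] [0.054 0.054]
top yellow [ 90. 187.] 567 0.1241 [0.6447 0.0526] [0.055 0.054]
side blue [288. 146.] 50 0.2605 [ 0.584  -0.3953] [0.012 0.035]
side yellow [297. 154.] 87 0.1236 [0.651  0.0466] [0.041 0.051]
```

{"name": "apply_moves", "arguments": {"deltas": [-1,-1.49,5.05,0,0,-1,-1.49,5.05,0,0,-1,-1.49,5.05,0,0,-1,-1.49,5.05,0,0,-1,-1.49,5.05,0,0,-1,-1.49,5.05,0,0,-1,0,0,0,0,-1,0,0,0,0]}}

```text
time_s: 31.2
tcp_pos: [0.654, -0.0868, 0.228]
orientation: [-0.0, 1.0, -0.0, -0.002]
ft_force: [-0.6, 0.1, -2.9]
width: 0.0533
gripper_force: 64.7
```

```bash
python3 -c "
from h import *
to((.6546,-.0874,.0925))"
```

```text
t 31.2 tcp [ 0.654  -0.0868  0.228 ] th -179.96 w 0.0533 F [-0.6  0.1 -2.9] q [-0.13  0.39  0.3   1.48 -0.   -0.13]
(0.6546, -0.0874, 0.0925) [-0.06 -0.06 13.55]
```

{"name": "apply_moves", "arguments": {"deltas": [-1,0,0,5,0,-1,0,0,5,0,-1,0,0,2.5,0,-1,0,0,1.1,0,-1,0,0,0,0,-1,0,0,0.2,0,-1,0,0,0,0]}}

```text
time_s: 32.08
tcp_pos: [0.655, -0.0871, 0.0925]
orientation: [0.0, 1.0, -0.0, 0.001]
ft_force: [1.3, 0.4, -1.9]
width: 0.0537
gripper_force: 64.8
```

{"name": "apply_moves", "arguments": {"deltas": [1,0,0,0,0,1,0,0,0,0,1,0,0,0,0,1,0,0,-5,0,1,0,0,-5,0,-1,0,0,-1,0,-1,0,0,0,0,-1,0,0,0,0,-1,0,0,0,0]}}

```text
time_s: 33.2
tcp_pos: [0.6539, -0.0868, 0.2]
orientation: [-0.0, 1.0, 0.0, -0.001]
ft_force: [-0.4, -1.2, 0.2]
width: 0.0123
gripper_force: 0.0
```

```bash
python3 look.py "[(.568,-.1905,.2),(.568,-.1905,.118)]"
```

```text
t 33.2 tcp [ 0.6539 -0.0868  0.2   ] th -180.0 w 0.0123 F [-0.4 -1.2  0.2] q [-0.13  0.39  0.24  1.42  0.   -0.13]
(0.568, -0.1905, 0.2) [  8.59 -10.37  -0.  ]
(0.568, -0.1905, 0.118) [-0.   0.   8.2]
top blue [153. 151.] 220 0.1245 [ 0.6509 -0.0991] [0.05  0.027]
top red [202. 150.] 67 0.1351 [ 0.6013 -0.1901] [0.011 0.021]
top red [172. 191.] 472 0.1243 [ 0.5556 -0.0965] [0.053 0.044]
side blue [303. 165.] 86 0.1236 [ 0.6557 -0.0909] [0.05  0.049]
side red [270. 166.] 153 0.1233 [ 0.5584 -0.094 ] [0.048 0.057]
side red [289. 175.] 42 0.1332 [ 0.604  -0.1951] [0.013 0.023]
side green [267. 152.] 41 0.1239 [0.5522 0.0457] [0.048 0.047]
side yellow [295. 154.] 111 0.1234 [0.6473 0.047 ] [0.049 0.047]
```

{"name": "apply_moves", "arguments": {"deltas": [-1,4.3,-5.18,0,0,-1,4.3,-5.18,0,0,-1,0,0,0,0,-1,0,0,4,0,-1,0,0,4.2,0,-1,0,0,0,0,-1,0,0,0,0]}}

```text
time_s: 34.17
tcp_pos: [0.5756, -0.1829, 0.1211]
orientation: [-0.0, 1.0, -0.0, 0.001]
ft_force: [0.8, 0.1, -0.2]
width: 0.0
gripper_force: 0.0
```

```bash
cat > lev.py <<'E'
from h import *
to()
for n in ('top','side'):
  p,d,i=cam(n); W=cloud(d,i); h=cv2.cvtColor(p,cv2.COLOR_RGB2HSV)
  m=((h[...,0]<8)|(h[...,0]>172))&(h[...,1]>140)&(W[...,0]>.57)&(W[...,0]<.7)&(abs(W[...,1]+.19)<.03)&(W[...,2]>.095)
  P=W[m]
  if len(P): print(n,len(P),P.mean(0).round(4),'alpha from mean',np.arctan2(P[:,0].mean()-.642,P[:,2].mean()-.055).round(3),'top',P[P[:,2].argmax()].round(4))
E
python3 lev.py
```

```text
t 34.175 tcp [ 0.5756 -0.1829  0.1211] th -179.97 w 0.0 F [ 0.8  0.1 -0.2] q [-0.31  0.29 -0.07  1.2   0.   -0.31]
side 47 [ 0.6069 -0.1993  0.1242] alpha from mean -0.469 top [ 0.6046 -0.2002  0.1362]
```

{"name": "apply_moves", "arguments": {"deltas": [-1,0,-0.8,0.2,0,-1,-0.4,0,0,0,-1,-0.3,0,0,0,-1,0,0,0,0]}}

```text
time_s: 34.78
tcp_pos: [0.582, -0.1911, 0.1178]
orientation: [-0.0, 1.0, 0.0, 0.0]
ft_force: [-0.3, -0.8, -0.5]
width: 0.0002
gripper_force: 0.0
```

{"name": "apply_moves", "arguments": {"deltas": [-1,-0.2,0,0,0,-1,0,0,0,0]}}

```text
time_s: 35.02
tcp_pos: [0.5838, -0.191, 0.1177]
orientation: [-0.0, 1.0, 0.0, -0.0]
ft_force: [-1.2, -0.9, -0.8]
width: -0.0001
gripper_force: 0.0
```

{"name": "apply_moves", "arguments": {"deltas": [-1,-0.2,0,0,0,-1,0,0,0,0]}}

```text
time_s: 35.28
tcp_pos: [0.5852, -0.191, 0.1179]
orientation: [-0.0, 1.0, 0.0, -0.001]
ft_force: [-3.3, 1.1, 3.1]
width: 0.0001
gripper_force: 1.9
```

```bash
python3 lev.py
```

```text
t 35.275 tcp [ 0.5852 -0.191   0.1179] th -180.0 w 0.0001 F [-3.3  1.1  3.1] q [-0.32  0.32 -0.05  1.21 -0.   -0.32]
side 45 [ 0.6079 -0.1994  0.1245] alpha from mean -0.457 top [ 0.6048 -0.198   0.1356]
```

{"name": "apply_moves", "arguments": {"deltas": [-1,-0.3,0,0,0,-1,0,0,0,0]}}

```text
time_s: 35.62
tcp_pos: [0.5884, -0.1911, 0.118]
orientation: [-0.0, 1.0, -0.0, -0.0]
ft_force: [-3.5, 1.0, 3.9]
width: 0.0
gripper_force: 2.3
```

{"name": "apply_moves", "arguments": {"deltas": [-1,-0.3,0,0,0,-1,0,0,0,0]}}

```text
time_s: 35.88
tcp_pos: [0.5926, -0.1911, 0.1177]
orientation: [-0.0, 1.0, -0.0, 0.001]
ft_force: [0.1, -0.5, -0.7]
width: 0.0001
gripper_force: 0.2
```

{"name": "apply_moves", "arguments": {"deltas": [-1,-0.2,0,0,0,-1,0,0,0,0]}}

```text
time_s: 36.12
tcp_pos: [0.5942, -0.1911, 0.1177]
orientation: [-0.0, 1.0, -0.0, 0.0]
ft_force: [-1.3, -0.7, -0.3]
width: -0.0001
gripper_force: 0.0
```

```bash
python3 lev.py
```

```text
t 36.125 tcp [ 0.5942 -0.1911  0.1177] th -179.99 w -0.0001 F [-1.3 -0.7 -0.3] q [-0.31  0.33 -0.03  1.21  0.   -0.31]
side 43 [ 0.6205 -0.1995  0.1295] alpha from mean -0.281 top [ 0.6181 -0.1996  0.1419]
```

Snapped into notch 1 (the force fell to zero and the pad angle moved about +0.18). Holding, then notch 2.

{"name": "apply_moves", "arguments": {"deltas": [-1,0,0,0,0,-1,0,0,0,0,-1,-0.3,0,0,0,-1,-0.3,0,0,0,-1,-0.3,0,0,0,-1,0,0,0,0]}}

```text
time_s: 36.98
tcp_pos: [0.6024, -0.191, 0.1178]
orientation: [-0.0, 1.0, 0.0, -0.0]
ft_force: [-3.4, -0.4, 2.5]
width: 0.0001
gripper_force: 2.0
```

{"name": "apply_moves", "arguments": {"deltas": [-1,-0.3,0,0,0,-1,0,0,0,0]}}

```text
time_s: 37.22
tcp_pos: [0.6061, -0.1911, 0.1178]
orientation: [-0.0, 1.0, 0.0, 0.0]
ft_force: [-1.1, 1.0, 0.8]
width: 0.0001
gripper_force: 0.9
```

{"name": "apply_moves", "arguments": {"deltas": [-1,-0.2,0,0,0,-1,0,0,0,0]}}

```text
time_s: 37.48
tcp_pos: [0.6082, -0.1911, 0.1177]
orientation: [-0.0, 1.0, -0.0, 0.0]
ft_force: [0.5, -0.9, -0.3]
width: -0.0001
gripper_force: 0.2
```

```bash
python3 lev.py
```

```text
t 37.475 tcp [ 0.6082 -0.1911  0.1177] th -179.99 w -0.0001 F [ 0.5 -0.9 -0.3] q [-0.3   0.36  0.01  1.22  0.   -0.3 ]
side 50 [ 0.6254 -0.1987  0.1434] alpha from mean -0.186 top [ 0.5742 -0.1981  0.5064]
```

```bash
sed -i 's/>.095)/>.095)\&(W[...,2]<.16)/' lev.py; python3 lev.py
```

```text
t 37.575 tcp [ 0.6081 -0.1911  0.1177] th -179.99 w -0.0003 F [-0.3 -0.1  0. ] q [-0.3   0.36  0.01  1.22  0.   -0.3 ]
side 48 [ 0.6277 -0.1979  0.131 ] alpha from mean -0.186 top [ 0.6275 -0.1861  0.1436]
```

{"name": "apply_moves", "arguments": {"deltas": [-1,-0.2,0,0,0,-1,0,0,0,0,-1,0,0,0,0]}}

```text
time_s: 38.05
tcp_pos: [0.6098, -0.1911, 0.1178]
orientation: [-0.0, 1.0, 0.0, 0.0]
ft_force: [-0.1, 0.7, 0.1]
width: -0.0001
gripper_force: 0.0
```

```bash
python3 lev.py
```

```text
t 38.05 tcp [ 0.6098 -0.1911  0.1178] th -180.0 w -0.0001 F [-0.1  0.7  0.1] q [-0.3   0.36  0.01  1.22  0.   -0.3 ]
side 49 [ 0.635  -0.1976  0.1317] alpha from mean -0.09 top [ 0.6351 -0.1914  0.1453]
```

Notch 2 (pad angle -0.09). Holding, then notch 3.

{"name": "apply_moves", "arguments": {"deltas": [-1,0,0,0,0,-1,0,0,0,0,-1,-0.4,0,0,0,-1,-0.4,0,0,0,-1,-0.4,0,0,0,-1,0,0,0,0]}}

```text
time_s: 38.9
tcp_pos: [0.622, -0.191, 0.1177]
orientation: [-0.0, 1.0, 0.0, -0.0]
ft_force: [-2.8, 0.5, 0.8]
width: 0.0
gripper_force: 0.8
```

{"name": "apply_moves", "arguments": {"deltas": [-1,-0.3,0,0,0,-1,0,0,0,0]}}

```text
time_s: 39.15
tcp_pos: [0.6252, -0.1911, 0.1177]
orientation: [-0.0, 1.0, -0.0, 0.0]
ft_force: [-0.1, -0.6, -0.3]
width: -0.0001
gripper_force: 0.1
```

{"name": "apply_moves", "arguments": {"deltas": [-1,-0.2,0,0,0,-1,0,0,0,0]}}

```text
time_s: 39.4
tcp_pos: [0.627, -0.1911, 0.1177]
orientation: [-0.0, 1.0, -0.0, 0.0]
ft_force: [0.4, -0.5, -0.2]
width: 0.0002
gripper_force: 0.0
```

```bash
python3 lev.py
```

```text
t 39.4 tcp [ 0.627  -0.1911  0.1177] th -180.0 w 0.0002 F [ 0.4 -0.5 -0.2] q [-0.3   0.39  0.06  1.24  0.   -0.3 ]
side 50 [ 0.6497 -0.1968  0.1315] alpha from mean 0.1 top [ 0.6516 -0.1913  0.1454]
```

Notch 3 (angle +0.10). Holding, then notch 4.

{"name": "apply_moves", "arguments": {"deltas": [-1,0,0,0,0,-1,0,0,0,0,-1,-0.4,0,0,0,-1,-0.4,0,0,0,-1,-0.2,0,0,0,-1,0,0,0,0]}}

```text
time_s: 40.25
tcp_pos: [0.6368, -0.191, 0.1177]
orientation: [-0.0, 1.0, 0.0, -0.0]
ft_force: [-1.0, 0.5, 1.8]
width: -0.0003
gripper_force: 1.0
```

{"name": "apply_moves", "arguments": {"deltas": [-1,-0.2,0,0,0,-1,0,0,0,0]}}

```text
time_s: 40.5
tcp_pos: [0.6392, -0.1911, 0.1177]
orientation: [-0.0, 1.0, -0.0, 0.0]
ft_force: [-0.1, 0.4, 0.3]
width: 0.0
gripper_force: 0.2
```

```bash
python3 lev.py
```

```text
t 40.5 tcp [ 0.6392 -0.1911  0.1177] th -179.99 w 0.0 F [-0.1  0.4  0.3] q [-0.29  0.41  0.09  1.25  0.   -0.29]
side 52 [ 0.6571 -0.1965  0.1309] alpha from mean 0.196 top [ 0.6589 -0.199   0.145 ]
```

{"name": "apply_moves", "arguments": {"deltas": [-1,-0.15,0,0,0,-1,0,0,0,0,-1,0,0,0,0]}}

```text
time_s: 40.98
tcp_pos: [0.6404, -0.1911, 0.1179]
orientation: [0.0, 1.0, -0.0, 0.0]
ft_force: [0.1, -0.0, -0.4]
width: -0.0001
gripper_force: 0.0
```

```bash
python3 lev.py
```

```text
t 40.975 tcp [ 0.6404 -0.1911  0.1179] th 180.0 w -0.0001 F [ 0.1 -0.  -0.4] q [-0.29  0.42  0.09  1.25  0.   -0.29]
side 55 [ 0.6638 -0.1943  0.1289] alpha from mean 0.288 top [ 0.6669 -0.2011  0.1428]
```

Notch 4 (angle +0.29). Retreat, then go in front of the toggle.

{"name": "apply_moves", "arguments": {"deltas": [-1,1,0,0,0,-1,0,0,-5,0,-1,0,0,-3,0,-1,5,-0.4,0,0,-1,5,0,0,0,-1,4,0,0,0,-1,0,0,0,0,-1,0,0,5,0,-1,0,0,4,0,-1,0,0,0,0,-1,0,0,0,0]}}

```text
time_s: 42.45
tcp_pos: [0.4912, -0.1953, 0.1092]
orientation: [-0.0, 1.0, -0.0, 0.001]
ft_force: [0.1, -0.1, -0.1]
width: 0.0001
gripper_force: 0.0
```

```bash
cat > tog.py <<'E'
from h import *
import sys
to((.51,-.195,.096))
p,d,i=cam('side'); W=cloud(d,i); X,Y,Z=np.moveaxis(W,2,0)
h=cv2.cvtColor(p,cv2.COLOR_RGB2HSV)
for zz in (.099,.104,.109):
  m=(X>.515)&(X<.585)&(abs(Y+.195)<.012)&(abs(Z-zz)<.003); print(zz,m.sum(),W[m].mean(0).round(4) if m.any() else '')
if len(sys.argv)>1: cv2.imwrite('pics/'+sys.argv[1],cv2.resize(p[130:230,200:340,::-1],None,fx=5,fy=5,interpolation=2))
E
python3 tog.py; python3 lev.py
```

```text
t 42.45 tcp [ 0.4912 -0.1953  0.1092] th -179.99 w 0.0001 F [ 0.1 -0.1 -0.1] q [-0.38  0.16 -0.27  1.14 -0.   -0.38]
(0.51, -0.195, 0.096) [-1.88  0.03  1.32]
0.099 7 [ 0.5375 -0.198   0.0982]
0.104 8 [ 0.5352 -0.198   0.1043]
0.109 6 [ 0.5333 -0.1978  0.1086]
t 42.5 tcp [ 0.4916 -0.1955  0.1097] th -179.99 w 0.0002 F [ 1.  -0.6  0.2] q [-0.38  0.16 -0.27  1.14  0.   -0.38]
side 54 [ 0.6638 -0.1953  0.129 ] alpha from mean 0.286 top [ 0.6685 -0.1897  0.1422]
```

Toggle leans towards the robot, so it is off. Now push it and feel for the snap.

{"name": "apply_moves", "arguments": {"deltas": [-1,0,0,1.3,0,-1,-1,0,0,0,-1,-0.8,0,0,0,-1,-0.4,0,0,0,-1,0,0,0,0]}}

```text
time_s: 43.22
tcp_pos: [0.5127, -0.1951, 0.0948]
orientation: [-0.0, 1.0, 0.0, -0.0]
ft_force: [0.4, -0.0, -0.0]
width: -0.0001
gripper_force: 0.0
```

{"name": "apply_moves", "arguments": {"deltas": [-1,-0.4,0,0,0,-1,0,0,0,0]}}

```text
time_s: 43.48
tcp_pos: [0.5161, -0.1951, 0.0948]
orientation: [-0.0, 1.0, 0.0, -0.0]
ft_force: [-0.5, 0.4, 0.2]
width: 0.0
gripper_force: 0.2
```

{"name": "apply_moves", "arguments": {"deltas": [-1,-0.4,0,0,0,-1,0,0,0,0]}}

```text
time_s: 43.72
tcp_pos: [0.5191, -0.195, 0.0949]
orientation: [0.0, 1.0, -0.0, -0.001]
ft_force: [-5.7, 1.0, 4.4]
width: 0.0002
gripper_force: 2.8
```

{"name": "apply_moves", "arguments": {"deltas": [-1,-0.4,0,0,0,-1,0,0,0,0]}}

```text
time_s: 43.98
tcp_pos: [0.5239, -0.1951, 0.095]
orientation: [0.0, 1.0, -0.0, -0.0]
ft_force: [-4.4, 0.6, 2.1]
width: 0.0001
gripper_force: 1.9
```

```bash
python3 tog.py
```

```text
t 43.975 tcp [ 0.5239 -0.1951  0.095 ] th 180.0 w 0.0001 F [-4.4  0.6  2.1] q [-0.36  0.22 -0.22  1.12 -0.   -0.36]
(0.51, -0.195, 0.096) [ 1.39  0.01 -0.1 ]
0.099 20 [ 0.5305 -0.2     0.0991]
0.104 18 [ 0.5321 -0.2008  0.1039]
0.109 18 [ 0.5315 -0.1998  0.1093]
```

{"name": "apply_moves", "arguments": {"deltas": [-1,-0.4,0,0,0,-1,0,0,0,0]}}

```text
time_s: 44.28
tcp_pos: [0.5289, -0.1951, 0.0948]
orientation: [-0.0, 1.0, 0.0, 0.0]
ft_force: [0.9, 0.9, 0.6]
width: 0.0002
gripper_force: 0.4
```

{"name": "apply_moves", "arguments": {"deltas": [-1,-0.4,0,0,0,-1,0,0,0,0]}}

```text
time_s: 44.52
tcp_pos: [0.533, -0.1951, 0.0947]
orientation: [-0.0, 1.0, -0.0, 0.0]
ft_force: [-0.1, -0.0, -0.4]
width: -0.0
gripper_force: 0.0
```

{"name": "apply_moves", "arguments": {"deltas": [-1,-0.3,0,0,0,-1,0,0,0,0]}}

```text
time_s: 44.78
tcp_pos: [0.5356, -0.1951, 0.0947]
orientation: [-0.0, 1.0, -0.0, 0.0]
ft_force: [0.3, 0.3, 0.5]
width: 0.0001
gripper_force: 0.0
```

Force gone: it snapped. Back off, rise, retreat and verify everything.

{"name": "apply_moves", "arguments": {"deltas": [-1,3,0,0,0,-1,1,0,0,0,-1,0,0,-5,0,-1,0,0,-5,0,-1,5,0,0,0,-1,5,0,0,0,-1,5,0,0,0,-1,0,0,0,0,-1,0,0,0,0]}}

```text
time_s: 45.9
tcp_pos: [0.346, -0.1955, 0.1953]
orientation: [0.0, 1.0, -0.0, 0.001]
ft_force: [-0.5, -0.1, -0.6]
width: 0.0001
gripper_force: 0.0
```

```bash
python3 tog.py; python3 lev.py; python3 look.py "[]"; python3 -c "
from h import *
p,d,i=cam('top'); a=cv2.resize(p[90:270,50:400,::-1],None,fx=2.2,fy=2.2)[:,:770]
s,_,_=cam('side'); b=cv2.resize(s[130:230,200:340,::-1],(280,200),interpolation=2); a[-200:,-280:]=b
cv2.imwrite('pics/final.png',a)"
```

```text
t 45.9 tcp [ 0.346  -0.1955  0.1953] th 179.98 w 0.0001 F [-0.5 -0.1 -0.6] q [-0.51 -0.11 -0.36  1.32  0.   -0.51]
(0.51, -0.195, 0.096) [-16.4    0.05   9.93]
0.099 8 [ 0.5579 -0.1972  0.0991]
0.104 6 [ 0.5593 -0.1965  0.1035]
0.109 8 [ 0.5625 -0.1977  0.1089]
t 45.95 tcp [ 0.3463 -0.1954  0.1951] th -179.99 w -0.0001 F [ 0.4 -0.2 -0.3] q [-0.51 -0.11 -0.36  1.32  0.   -0.51]
top 109 [ 0.6609 -0.1871  0.1333] alpha from mean 0.237 top [ 0.6636 -0.1916  0.1451]
side 54 [ 0.6639 -0.1947  0.1288] alpha from mean 0.288 top [ 0.6659 -0.1887  0.1418]
t 46.05 tcp [ 0.3463 -0.1952  0.1947] th -179.96 w -0.0001 F [0.3 0.3 1. ] q [-0.51 -0.11 -0.36  1.32  0.   -0.51]
top blue [148. 153.] 502 0.1244 [ 0.6529 -0.0862] [0.053 0.053]
top red [188. 126.] 92 0.1412 [ 0.6651 -0.1872] [0.013 0.021]
top red [169. 184.] 557 0.1244 [ 0.5713 -0.0956] [0.055 0.053]
top green [110. 225.] 566 0.1242 [0.5499 0.0479] [0.054 0.054]
top yellow [ 89. 187.] 566 0.1243 [0.6444 0.053 ] [0.054 0.054]
side blue [302. 166.] 124 0.1234 [ 0.6554 -0.0899] [0.049 0.049]
side red [275. 167.] 153 0.1234 [ 0.5722 -0.0971] [0.052 0.057]
side red [309. 173.] 53 0.1369 [ 0.666  -0.1928] [0.009 0.017]
side green [267. 153.] 65 0.1237 [0.5537 0.0437] [0.051 0.047]
side yellow [295. 154.] 110 0.1234 [0.647  0.0472] [0.049 0.046]
```

View pics/final.png

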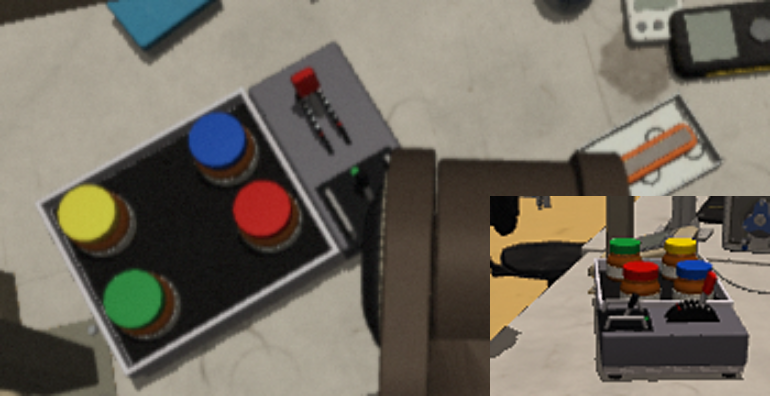

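The final picture shows four jars upright inside the rim. Red has been nudged about 15 mm, but it stands at (0.572, -0.096), well within limits. The hex set is in the tray, the toggle leans away and the lever is in notch 4, so I'm handing in.

```bash
python3 -c "
from rig import manip
print(manip.job_done())"
```

```text
the job is handed in; nothing more can be done
None
```

The job is handed in at about 46 s: hex key set in the parts tray, all four jars upright on the deck, lever clicked notch by notch to notch 4, and the toggle (found off) flipped on; these are from my own last camera check, as no verdict came back.

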